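Slide the drip tray into the water dispenser until its flaps snap shut behind it

ROBOT

A 7-joint arm with a two-finger parallel gripper is mounted at the origin on a cart in front of the work surface, level with it; the furniture and walls round the work are solid. World frame = base frame: x ahead of the robot, y to its left, z up, the work surface at z = 0. Lengths are in m, angles in rad, forces in N, time in s.
With the tool pointing down it reaches from about 0.425 to 0.925 m from the base axis. Payload 6.8 kg.
Tool frame: the origin (TCP) lies where the fingers leave the gripper's body, on its centre line; the fingertips stand 73 mm ahead of it and the grasp point (between the pads) lies 54 mm ahead of it; z points along the fingers, y is the line along which they close (so a half turn about z gives the same grasp; the last joint's range is limited). The gripper opens to 85 mm and grips with 20 to 120 N. Pads are 22 mm wide; open, the fingers measure 114 mm over their backs; the gripper's body (76 mm by 85 mm) begins 54 mm behind the grasp point. The pads swing forward as they close: fully open they stand 13 mm farther back than shut.
Start: joints at [-1.262, 0.477, 0.022, 1.555, -0.011, 1.109, -0.083], TCP at [0.273, 0.617, 0.304] pointing down, gripper open.
Joint ranges: [-2.96, 2.96], [-0.34, 2.1], [-1.41, 1.46], [0.24, 2.44], [-1.37, 4.51], [0.17, 1.92], [-2.96, 2.96]. Speed limits (rad/s): [2.39, 2.39, 3.14, 3.14, 3.14, 3.14, 3.14].

INTERFACE

Orientations are given as a rotation vector (axis times angle).
In Python, from bench import r gives the robot as it stands.
- The arm moves only by the tool nudge_tcp, called after "Call:" as name(argument=value, ...) on one line, values as JSON. Schema: {"type":"object","properties":{"motion":{"type":"array","items":{"type":"array","items":{"type":"array","items":{"type":"number"},"minItems":6,"maxItems":6},"minItems":1,"maxItems":5},"minItems":1,"maxItems":1},"finger_gap":{"type":"number"},"force":{"type":"number"},"only":{"type":"string"},"quiet":{"type":"boolean"},"lines":{"type":"string"}},"required":["motion"],"additionalProperties":false}. motion is a list that holds a single list of rows (three levels of brackets), with 1 to 5 rows, each of 6 numbers: dx, dy, dz in cm, then a rotation vector rx, ry, rz in units of 0.25 rad; each row is the pose to reach, as a shift and turn from the pose commanded when the call began, along the tool's axes at that moment; what a row does not reach only later rows make up. A row lasts 1/10 s, in which the tool goes at most 0.05 m and 0.15 rad, less where a joint would pass 70% of its speed; a pose out of reach is approached as far as the arm can. finger_gap is the finger opening in m, set as the call begins (left out keeps the last). The fingers move at their own pace and stop on an object; force is the grip in N (left out, the last holds). Time passes only in rows, so rows that do not move let the fingers close. The tool returns the time, the measured TCP pose, the force, the opening and the grip force at its end. only (a regular expression) keeps the lines of the reply that match it, lines (a string "A,B") keeps lines A to B, and quiet returns only ok. Input that does not fit is refused with a message, and nothing moves.
- r.get_obs(): the state, without advancing time (a new reading comes with each control period).
- r.grab_frame(name): name is "side" or "top" or "wrist"; returns (picture, depth): 420x560x3 uint8, blue, green, red; 420x560 float32, m along the optical axis (not along the pixel's ray), 0 where there is no reading.
- r.camera_info(name): a dict with "camera_matrix" (3x3 intrinsics, pixels), "R" (3x3) and "t" (3): a world point X has camera coordinates R X + t. Camera axes: x right, y down, z forward; pixel columns grow to the right and rows downward; lengths in m; the calibration is good to about 2 mm. A picture is of the moment at which its call begins: read the wrist's pose just before it. camera_info takes no time and is no camera call; for the wrist camera it gives the pose at the moment of the call.
- r.hand_in(): hands the job in; it is judged then, once.
The state is a dict: "clock": time; "joints": joint angles; "qvel": joint speeds; "tau": joint torques, N m; "tcp_pos": TCP position; "orientation": TCP orientation; "contact_force": force on the tool from outside, world axes, zero at the start; "moment": the same for the moment, N m; "grip_width": finger opening in m; "gripper_force": force on a finger pad.
Only numpy, scipy, OpenCV 4.12 (cv2) and the standard library are available. Lean on these libraries where they do the work, as an engineer would, in place of code of your own. Each camera call takes 0.05 s, during which the arm holds its last target. There are 200 camera calls.

TASK

Put the loose grey drip tray back into the water dispenser: enter its bay end-on from the open mouth, slide it along under the side lips, and press it gently but fully home against the spring at the back until both sprung flaps have snapped shut behind it. Leave the tray latched there, and do not disturb the mug, the glass or the sardine tin.

Things in the scene. Friction and masses are not known exactly. Their poses are not given: they have to be found in the camera images.
- drip_tray: Loose flat grey plastic tray with a ribbed top, 62 mm (its x) by 104 mm (its y, the long axis) by 8 mm high, about 0.06 kg, lying right way up on the table. Origin: centre of its underside; z up. Its two ends are alike, so either may go in first. Its long sides can be pinched from above with the fingertips; its end can be pushed with closed fingers.
- dispenser: Fixed water dispenser: white column 110 mm wide, 250 high plus clear tank (312 in all); in front of it a low grey tray bay, open at top and mouth, no floor (tray slides on the table). Origin: on the table, middle of the mouth; x into the bay (push this way), y left looking in, z up. Column face at x = 160 mm; a steel spout overhangs x = 119 to 160 mm, 195 mm above the table.
- track (a point): Fixed point of the bay, on the table at x = 50, y = 0 mm of the dispenser (same axes), where the track begins. Walls 18 mm high, x = 50 to 160 mm, inner faces y = +/-32.8 mm, outer +/-51.5, with lips overhanging 7.8 mm, undersides 12 mm above the table; 50 mm open slot between. Mouth (x = 0 to 8) 67 mm wide; flared cheeks before it reach x = -22 mm (about 90 mm wide there).
- bay_back (a point): Fixed point of the bay, on the table at x = 126, y = 0 mm of the dispenser: rest place of the sprung buffer plate (about 450 N/m) that the tray's leading end meets. It gives up to 20 mm, then stops hard (tray's trailing end at x = 42 mm, about 9 N of spring). Let go, it presses the tray back onto the flap tips: latched, the tray's origin is at about x = 85 mm.
- flap_left (a joint): Steel flap at the bay's +y wall: 0 rad = shut (sprung to rest), about 0.7 = folded into the wall. Upright pin at x = 12, y = 37.5 mm of the dispenser; 26 mm long, 4 thick, 2 to 16 mm above the table. Shut, it slants inward, tip at about x = 32, y = 21 mm. The tray pushes it aside (a few N); it springs back once the trailing end is past about x = 39 mm and bars the way out.
- flap_right (a joint): The like flap at the bay's -y wall (mirror image; 38 mm between the tips when both are shut): 0 rad = shut (sprung to rest), about 0.7 = folded into the wall by the passing tray.
- mug: Loose purple mug, 90 mm wide, 95 mm high, at the right of the table; origin: centre of its underside. Leave alone.
- glass: Loose clear tumbler, 77 mm wide, 99 mm high, at the left of the table; origin: centre of its underside. Leave alone.
- sardine_tin: Loose flat closed tin, 63 x 105 x 26 mm, at the back edge of the table; origin: centre of its underside. Leave alone.

How it is judged:
By the outcome, as a careful person would: the job done as asked, in the order asked, and still so for the second after the job is handed in, with the robot touching nothing.
It also fails if it takes over 51 s, if anything falls off the work surface, if the arm or the gripper's body presses on something with over 40 N, if the wrist force passes 120 N, or if a joint passes its speed limit or range.

## Working session

There is one attempt and no reset: what is moved stays moved. The work goes in short steps, Python scripts to look and compute and a tool call to move; the robot and the scene stay as the last step left them, time stands still between calls to the robot, and variables do not carry over. Pictures are saved under pics/ and viewed, at most 13 in all, crops included, and the job is handed in when it is done.

```bash
ls; mkdir -p pics; python3 - <<'E'
from bench import r
import cv2,numpy as np
o=r.get_obs();print(o)
for n in("top","side"):
    p,d=r.grab_frame(n);cv2.imwrite(f"pics/{n}0.png",p);np.savez(f"pics/{n}0.npz",d=d,**r.camera_info(n))
    c=r.camera_info(n);print(n,c["R"],c["t"],c["camera_matrix"])
E
```

```text
bench.py
pics
{'clock': 0.0, 'joints': array([-1.2620721 ,  0.47779418,  0.0223361 ,  1.55648754, -0.01151659,
        1.10930931, -0.08305208]), 'qvel': array([ 0.00034832,  0.00108072, -0.00071441, -0.00038961,  0.00028483,
       -0.00010007, -0.00112155]), 'tau': array([-4.72390366e-05, -5.96447754e+01,  1.60719652e+00, -2.81209069e+01,
        1.22158119e-02,  9.30874347e-03,  1.46178877e-05]), 'tcp_pos': array([0.27308623, 0.61676669, 0.30291426]), 'orientation': array([-6.49861259e-01, -3.07337054e+00,  2.90804540e-03]), 'contact_force': array([-0.38086664, -0.51328441,  0.0189856 ]), 'moment': array([0.01225187, 0.00964684, 0.05594471]), 'gripper_force': 0.0, 'grip_width': 0.08523398156299422}
top [[-0.01564172 -0.99978676  0.0134825 ]
 [-0.98236323  0.01285357 -0.18654028]
 [ 0.18632721 -0.01616253 -0.9823548 ]] [0.02185533 0.62267383 1.17882962] [[492.10096945   0.         282.11071222]
 [  0.         492.10096945 206.19257196]
 [  0.           0.           1.        ]]
side [[ 0.93428077 -0.35624304  0.01450323]
 [-0.13013602 -0.37860063 -0.91636574]
 [ 0.33193985  0.8542555  -0.40007934]] [-0.56126572  0.12677448  1.08142007] [[409.70544992   0.         283.43683135]
 [  0.         409.70544992 210.48685036]
 [  0.           0.           1.        ]]
```

View pics/top0.png

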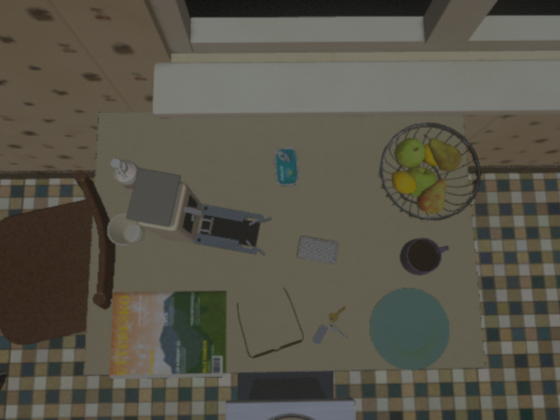

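View pics/side0.png

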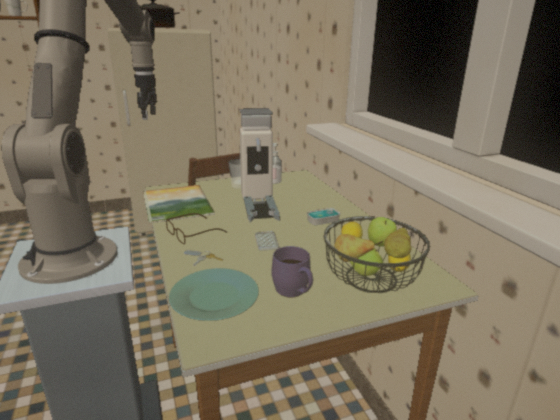

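The top view shows the dispenser's bay at about (230,230) with its mouth to the right, and the tray at about (318,250). I'll enlarge that area.

```bash
python3 - <<'E'
import cv2
p=cv2.imread("pics/top0.png")
c=p[185:285,180:350];c=cv2.convertScaleAbs(c,alpha=1.6)
c=cv2.resize(c,(782,460),interpolation=cv2.INTER_CUBIC);cv2.imwrite("pics/c1.png",c)
E
```

```text
(no output)
```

View pics/c1.png

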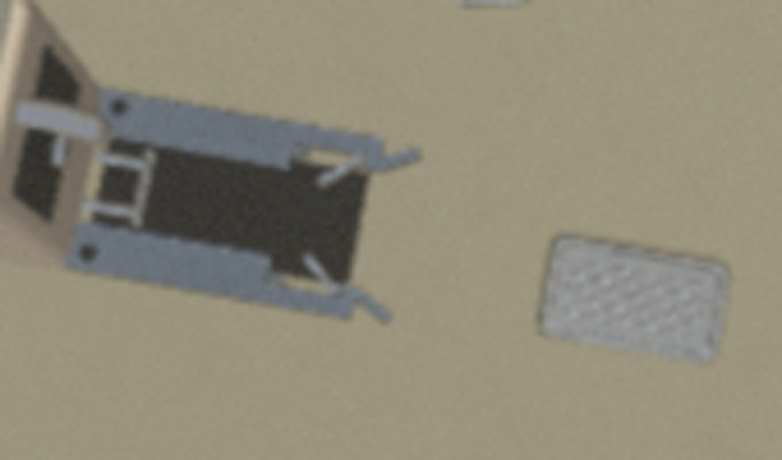

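The crop (×4.6, offset 180,185) shows the tray corners at (556,234), (728,262), (712,362) and (540,334). The wall ends are at (380,137) and (350,320), the wall outer edges at the column at (104,88) and (66,268), and the flap tips at (321,184) and (307,256).

```bash
cat > h.py <<'E'
import numpy as np
def ray(info,u,v,z):
    K,R,t=info["camera_matrix"],info["R"],info["t"]
    d=R.T@np.linalg.solve(K,[u,v,1.]);c=-R.T@t
    return c+d*(z-c[2])/d[2]
E
python3 - <<'E'
from h import *
i=np.load("pics/top0.npz")
f=lambda u,v,z:ray(i,180+(u+.5)/4.6-.5,185+(v+.5)/4.6-.5,z)[:2]
T=[f(*p,.008) for p in((556,234),(728,262),(712,362),(540,334))]
print("tray",np.mean(T,0),[np.linalg.norm(T[a]-T[b]).round(4) for a,b in((0,1),(1,2),(2,3),(3,0))])
a=(T[0]+T[3]-T[1]-T[2])/2;print("tray ang",np.degrees(np.arctan2(a[1],a[0])))
W=[f(*p,.018) for p in((104,88),(380,137),(350,320),(66,268))]
print("walls",np.round(W,4))
for p,q in((0,1),(3,2)):
    e=W[p]-W[q];print("ang",np.degrees(np.arctan2(e[1],e[0])),np.linalg.norm(e))
print("width",np.linalg.norm(W[1]-W[2]),"mid",(W[1]+W[2])/2,"backmid",(W[0]+W[3])/2)
F=[f(*p,.016) for p in((321,184),(307,256))];print("tips",F,np.linalg.norm(F[0]-F[1]),(F[0]+F[1])/2)
D=[f(*p,0) for p in((370,175),(346,284))];print("floor end",D,np.mean(D,0),np.linalg.norm(D[0]-D[1]))
C=[f(*p,.018) for p in((418,153),(389,320))];print("cheeks",C,np.linalg.norm(C[0]-C[1]),np.mean(C,0))
# depth check
d=i["d"];
for u,v in((318,250),(330,270)):
    K=i["camera_matrix"];X=i["R"].T@(np.linalg.solve(K,[u,v,1])*d[v,u]-i["t"]);print(X)
E
```

```text
tray [ 0.51807192 -0.07721815] [np.float64(0.098), np.float64(0.0569), np.float64(0.0971), np.float64(0.057)]
tray ang 79.91201078442631
walls [[0.6398 0.2194]
 [0.6097 0.0641]
 [0.507  0.0815]
 [0.5382 0.239 ]]
ang 79.03021180410634 0.1582557274765673
ang 78.81423670621538 0.16054451140696394
width 0.10413559908103646 mid [0.55833959 0.0727894 ] backmid [0.588969   0.22921877]
tips [array([0.58369707, 0.09742278]), array([0.54321204, 0.10535655])] 0.041255086672778385 [0.56345455 0.10138966]
floor end [array([0.59092668, 0.07037581]), array([0.52896393, 0.08434893])] [0.55994531 0.07736237] 0.0635187451969032
cheeks [array([0.6002626 , 0.04279308]), array([0.50669635, 0.05991428])] 0.09511981417062564 [0.55347947 0.05135368]
[ 0.51671144 -0.07895725  0.00439447]
[ 0.46501366 -0.10847847  0.00260765]
```

```bash
cat >> h.py <<'E'
from scipy.spatial.transform import Rotation as Ro
O=np.array([.5585,.0735,0]);A=np.radians(78.9)
u=np.array([np.cos(A),np.sin(A),0]);v=np.array([-u[1],u[0],0])
def bay(p): d=np.asarray(p)-O; return np.array([d@u,d@v,d[2]])
def unbay(x,y,z): return O+x*u+y*v+[0,0,z]
def togo(r,p,ang=None):
    "shift in tool axes to world p, and turn so that tool x lies along ang (deg, mod 180)"
    o=r.get_obs();R=Ro.from_rotvec(o["orientation"]);M=R.as_matrix()
    s=M.T@(np.asarray(p)-o["tcp_pos"])
    out=[s.round(4)]
    if ang is not None:
        a=np.radians(ang);best=None
        for k in(0,np.pi):
            X=np.array([np.cos(a+k),np.sin(a+k),0]);Z=np.array([0,0,-1.]);T=np.stack([X,np.cross(Z,X),Z],1)
            w=Ro.from_matrix(M.T@T).as_rotvec()
            if best is None or np.linalg.norm(w)<np.linalg.norm(best):best=w
        out.append(best.round(4))
    return out
def st(r):
    o=r.get_obs();print(round(o["clock"],2),o["tcp_pos"].round(4),"bay",bay(o["tcp_pos"]).round(4),"F",o["contact_force"].round(1),"grip",round(o["grip_width"],4),"j",o["joints"].round(2))
    print("Raxes\n",Ro.from_rotvec(o["orientation"]).as_matrix().round(3))
E
python3 - <<'E'
from bench import r
from h import *
st(r)
print(togo(r,[.36,.30,.30]),togo(r,[.508,-.12,.2],79.9))
print("tray in bay",bay([.5181,-.0772,0]))
c,s=np.cos(np.radians(79.9)),np.sin(np.radians(79.9));print("grasp",np.array([.5181,-.0772])-.034*np.array([c,s]))
E
```

```text
0.1 [0.2731 0.6168 0.303 ] bay [0.4782 0.3847 0.303 ] F [-0.5  0.2 -0.6] grip 0.0853 j [-1.26  0.48  0.02  1.56 -0.01  1.11 -0.08]
Raxes
 [[-0.914  0.405 -0.001]
 [ 0.405  0.914 -0.002]
 [-0.    -0.002 -1.   ]]
[array([-0.2077, -0.2545,  0.0035])] [array([-0.5131, -0.5785,  0.104 ]), array([-1.4000e-03,  1.2000e-03,  1.3303e+00])]
tray in bay [-0.15565869  0.01063116  0.        ]
grasp [ 0.51213753 -0.11067311]
```

The rows are not in the units I measure in: shifts go in cm and turns go in units of 0.25 rad. I convert before sending: -0.18 m is -18, -0.15 m is -15, 0.5 rad is 2.

Call:
nudge_tcp(motion=[[[-3, -3.6, 0, 0, 0, 0.4], [-6, -7.2, 0, 0, 0, 0.8], [-9, -10.8, 0, 0, 0, 1.2], [-12, -14.4, 0, 0, 0, 1.6], [-15, -18, 0, 0, 0, 2]]], finger_gap=0.077, force=20)

```text
clock: 0.6
tcp_pos: [0.3377, 0.3898, 0.3036]
orientation: [-1.396, -2.814, 0.001]
contact_force: [-0.0, -0.8, 0.2]
grip_width: 0.0771
gripper_force: 0.0
```

```bash
python3 - <<'E'
from bench import r
from h import *
st(r)
print(togo(r,[.36,.30,.30]),togo(r,[.45,.03,.2],79.9))
E
```

```text
0.6 [0.3377 0.3898 0.3036] bay [0.2679 0.2776 0.3036] F [-0.  -0.8  0.2] grip 0.0771 j [-1.12  0.21  0.17  1.94 -0.04  0.99 -0.29]
Raxes
 [[-0.605  0.796 -0.   ]
 [ 0.796  0.605 -0.   ]
 [-0.    -0.001 -1.   ]]
[array([-0.085 , -0.0366,  0.0036])] [array([-0.3544, -0.1282,  0.1037]), array([-5.000e-04,  3.000e-04,  8.262e-01])]
```

Converted, -0.19 m is -19, -0.152 m is -15.2, 0.6 rad is 2.4.

Call:
nudge_tcp(motion=[[[-3.8, -1.3, 0, 0, 0, 0.48], [-7.6, -2.6, 0, 0, 0, 0.96], [-11.4, -3.9, 0, 0, 0, 1.44], [-15.2, -5.2, 0, 0, 0, 1.92], [-19, -6.5, 0, 0, 0, 2.4]]])

```text
clock: 1.1
tcp_pos: [0.4016, 0.1998, 0.3038]
orientation: [-2.166, -2.275, 0.0]
contact_force: [-0.8, 0.5, 0.7]
grip_width: 0.077
gripper_force: 0.0
```

```bash
python3 - <<'E'
from bench import r
from h import *
st(r)
print(togo(r,[.512,-.111,.15],79.9))
E
```

```text
1.1 [0.4016 0.1998 0.3038] bay [0.0938 0.1783 0.3038] F [-0.8  0.5  0.7] grip 0.077 j [-0.94  0.09  0.37  2.09 -0.04  0.96 -0.5 ]
Raxes
 [[-0.049  0.999 -0.   ]
 [ 0.999  0.049  0.   ]
 [ 0.    -0.    -1.   ]]
[array([-0.3159,  0.095 ,  0.1537]), array([-3.000e-04, -1.000e-04,  2.254e-01])]
```

Call:
nudge_tcp(motion=[[[-4.6, 1.2, 1, 0, 0, 0.16], [-9, 2.6, 2.5, 0, 0, 0.32], [-13.5, 4, 4, 0, 0, 0.48], [-18, 5.4, 5.5, 0, 0, 0.64], [-22.5, 6.8, 7, 0, 0, 0.8]]])

```text
clock: 1.6
tcp_pos: [0.4818, -0.0211, 0.2334]
orientation: [2.379, 2.052, 0.001]
contact_force: [0.1, 0.7, 0.3]
grip_width: 0.0768
gripper_force: 0.0
```

Call:
nudge_tcp(motion=[[[-3.5, 1, 3, 0, 0, 0.1], [-7, 2, 6, 0, 0, 0.1], [-9.1, 2.7, 8.4, 0, 0, 0.1], [-9.1, 2.7, 8.4, 0, 0, 0.1]]])

```text
clock: 2.0
tcp_pos: [0.4931, -0.1168, 0.1472]
orientation: [-2.407, -2.016, 0.008]
contact_force: [0.2, 0.5, 0.1]
grip_width: 0.0767
gripper_force: 0.0
```

```bash
python3 - <<'E'
from bench import r
from h import *
import cv2
st(r)
print(togo(r,[.512,-.111,.15],79.9))
for n in("wrist","top"):
    i=r.camera_info(n);p,d=r.grab_frame(n);cv2.imwrite(f"pics/{n}1.png",p);np.savez(f"pics/{n}1.npz",d=d,**i)
E
```

```text
2.0 [ 0.4931 -0.1168  0.1472] bay [-0.1993  0.0276  0.1472] F [0.2 0.5 0.1] grip 0.0767 j [-0.29  0.47  0.5   2.11 -0.36  0.65  0.27]
Raxes
 [[ 0.176  0.984 -0.005]
 [ 0.984 -0.176 -0.002]
 [-0.003 -0.005 -1.   ]]
[array([ 0.009 ,  0.0176, -0.0029]), array([-0.0049,  0.0028, -0.0003])]
```

View pics/wrist1.png

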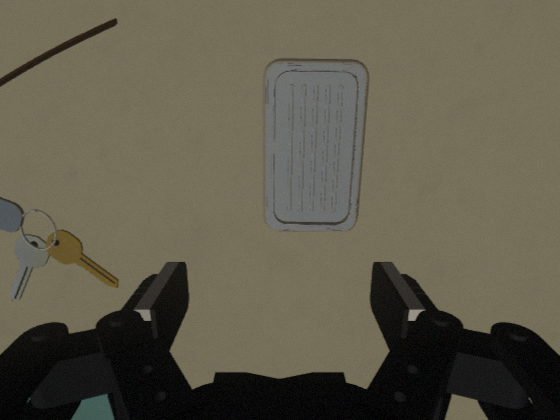

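The wrist view shows the tray at about (265–369, 58–231), right way up, with the fingers just behind its trailing end and offset to its right. I'll refine its pose from these corners.

```bash
python3 - <<'E'
from bench import r
from h import *
i=np.load("pics/wrist1.npz")
T=[ray(i,*p,.008)[:2] for p in((265,59),(369,59),(357,231),(266,231))]
print(np.round(T,4),"c",np.mean(T,0),[np.linalg.norm(T[a]-T[b]).round(4) for a,b in((0,1),(1,2),(2,3),(3,0))])
a=(T[0]+T[1]-T[2]-T[3]);print(np.degrees(np.arctan2(a[1],a[0])))
E
```

```text
[[ 0.5015 -0.024 ]
 [ 0.558  -0.0341]
 [ 0.5401 -0.1339]
 [ 0.4831 -0.1239]] c [ 0.5206672  -0.07897882] [np.float64(0.0574), np.float64(0.1014), np.float64(0.0578), np.float64(0.1015)]
79.70370758943021
```

Call:
nudge_tcp(motion=[[[0.85, 2, 0, 0, 0, 0], [0.85, 2, 3, 0, 0, 0], [0.85, 2, 5.5, 0, 0, 0], [0.85, 2, 5.5, 0, 0, 0], [0.85, 2, 5.5, 0, 0, 0]]])

```text
clock: 2.6
tcp_pos: [0.5166, -0.1074, 0.0959]
orientation: [-2.401, -2.025, -0.001]
contact_force: [0.9, -0.1, -0.2]
grip_width: 0.0769
gripper_force: 0.0
```

```bash
python3 - <<'E'
from bench import r
from h import *
st(r)
print(togo(r,[.5145,-.112,.068],79.8))
E
```

```text
2.6 [ 0.5166 -0.1074  0.0959] bay [-0.1855  0.0063  0.0959] F [ 0.9 -0.1 -0.2] grip 0.0769 j [-0.24  0.58  0.42  2.08 -0.43  0.57  0.32]
Raxes
 [[ 0.169  0.986  0.   ]
 [ 0.986 -0.169  0.   ]
 [ 0.001  0.    -1.   ]]
[array([-0.0049, -0.0013,  0.0279]), array([ 0.0004, -0.0006,  0.0085])]
```

Converted, 0.028 m is 2.8, 0.024 m is 2.4, -0.005 rad is -0.02.

Call:
nudge_tcp(motion=[[[-0.5, -0.1, 1.2, 0, 0, -0.02], [-0.5, -0.1, 2.4, 0, 0, -0.02], [-0.5, -0.1, 2.8, 0, 0, -0.02], [-0.5, -0.1, 2.8, 0, 0, -0.02]]])

```text
clock: 3.0
tcp_pos: [0.5139, -0.1132, 0.0662]
orientation: [-2.397, -2.029, 0.001]
contact_force: [0.3, 0.5, 0.1]
grip_width: 0.0772
gripper_force: 0.0
```

Call:
nudge_tcp(motion=[[[0, 0, 0, 0, 0, 0], [0, 0, 0, 0, 0, 0], [0, 0, 0, 0, 0, 0], [0, 0, 0, 0, 0, 0], [0, 0, 0, 0, 0, 0]]], finger_gap=0.05, force=20)

```text
clock: 3.5
tcp_pos: [0.5148, -0.1134, 0.0675]
orientation: [2.398, 2.029, 0.001]
contact_force: [-1.4, -0.7, 5.6]
grip_width: 0.0604
gripper_force: 25.5
```

```bash
python3 - <<'E'
from bench import r
from h import *
import cv2
st(r)
print(togo(r,unbay(-.19,0,.068),78.9))
for n in("wrist",):
    i=r.camera_info(n);p,d=r.grab_frame(n);cv2.imwrite(f"pics/{n}2.png",p);np.savez(f"pics/{n}2.npz",d=d,**i)
E
```

```text
3.5 [ 0.5148 -0.1134  0.0675] bay [-0.1918  0.007   0.0675] F [-1.4 -0.7  5.6] grip 0.0604 j [-0.2   0.62  0.38  2.08 -0.46  0.51  0.36]
Raxes
 [[ 0.165  0.986  0.001]
 [ 0.986 -0.165  0.   ]
 [ 0.     0.001 -1.   ]]
[array([ 0.0016,  0.007 , -0.0005]), array([ 0.0009, -0.0002,  0.0275])]
```

View pics/wrist2.png

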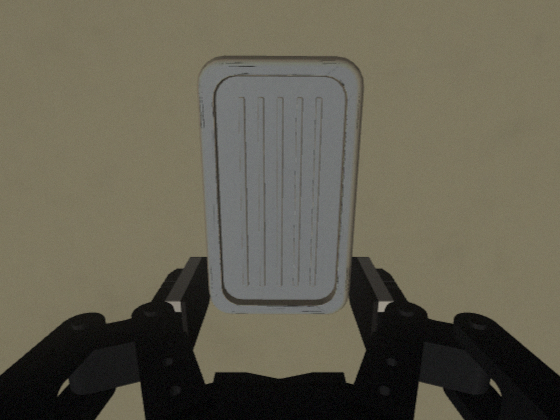

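Tray gripped near its trailing end and square in the fingers (edges about 205 and 352, leading edge at row 58). I'll align it with the bay and advance to just before the cheeks.

Call:
nudge_tcp(motion=[[[0.2, 0.4, -0.15, 0, 0, 0.056], [0.2, 0.7, -0.15, 0, 0, 0.11], [2.5, 0.75, -0.15, 0, 0, 0.11], [5, 0.9, -0.15, 0, 0, 0.11], [6.5, 0.9, -0.15, 0, 0, 0.11]]])

```text
clock: 4.05
tcp_pos: [0.5347, -0.0484, 0.0682]
orientation: [-2.424, -1.998, -0.001]
contact_force: [-0.4, -0.2, -1.6]
grip_width: 0.0607
gripper_force: 21.9
```

Call:
nudge_tcp(motion=[[[0, 0, 0, 0, 0, 0], [0, 0, 0, 0, 0, 0]]])

```text
clock: 4.25
tcp_pos: [0.5339, -0.051, 0.0683]
orientation: [2.425, 1.996, -0.001]
contact_force: [0.0, 0.1, -2.0]
grip_width: 0.0609
gripper_force: 21.9
```

```bash
python3 - <<'E'
from bench import r
from h import *
import cv2
st(r)
print(togo(r,unbay(-.12,0,.068),78.9))
for n in("wrist",):
    i=r.camera_info(n);p,d=r.grab_frame(n);cv2.imwrite(f"pics/{n}3.png",cv2.convertScaleAbs(p,alpha=1.7));np.savez(f"pics/{n}3.npz",d=d,**i)
E
```

```text
4.25 [ 0.5339 -0.051   0.0683] bay [-0.1269  0.0002  0.0683] F [ 0.   0.1 -2. ] grip 0.0609 j [-0.33  0.64  0.4   2.06 -0.48  0.53  0.22]
Raxes
 [[ 0.192  0.981 -0.   ]
 [ 0.981 -0.192 -0.001]
 [-0.001 -0.    -1.   ]]
[array([0.0069, 0.0002, 0.0003]), array([-0.0001,  0.0007,  0.0005])]
```

View pics/wrist3.png

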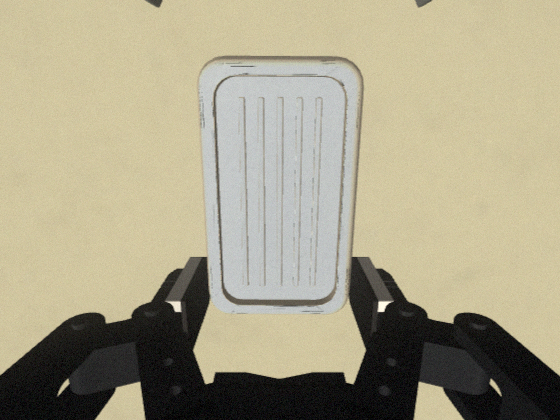

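Cheek ends show at (160,6) and (418,6), with midpoint 289; the tray's midline is at about 281. I'll work out that offset.

```bash
python3 - <<'E'
from bench import r
from h import *
i=np.load("pics/wrist3.npz")
print(i["camera_matrix"][0])
for n,ps,z in(("cheek",((160,6),(418,6)),.018),("cheekz0",((160,6),(418,6)),.0),("lead",((199,80),(362,80)),.008),("trail",((207,290),(352,290)),.008),("ends",((280,57),(280,314)),.008)):
    P=[bay(ray(i,*p,z)) for p in ps];print(n,np.round(P,4)[:,:2],"mid",np.mean(P,0).round(4))
E
```

```text
[352.3967571   0.        279.0299511]
cheek [[-0.0277  0.0363]
 [-0.0276 -0.0427]] mid [-0.0277 -0.0032  0.018 ]
cheekz0 [[-0.0236  0.0418]
 [-0.0236 -0.0491]] mid [-0.0236 -0.0037  0.    ]
lead [[-0.0486  0.0279]
 [-0.0486 -0.0293]] mid [-0.0486 -0.0007  0.008 ]
trail [[-0.1315  0.0299]
 [-0.1315 -0.0308]] mid [-0.1315 -0.0004  0.008 ]
ends [[-0.0411 -0.0005]
 [-0.1431 -0.0006]] mid [-0.0921 -0.0006  0.008 ]
```

Call:
nudge_tcp(motion=[[[1.2, 0.15, 0, 0, 0, 0], [2.4, 0.15, 0, 0, 0, 0], [2.4, 0.15, 0, 0, 0, 0], [2.4, 0.15, 0, 0, 0, 0]]])

```text
clock: 4.7
tcp_pos: [0.5402, -0.0267, 0.0684]
orientation: [-2.424, -1.998, -0.0]
contact_force: [-0.6, 0.1, -0.8]
grip_width: 0.0606
gripper_force: 21.9
```

```bash
python3 - <<'E'
from bench import r
from h import *
import cv2
st(r)
for n in("wrist",):
    i=r.camera_info(n);p,d=r.grab_frame(n);cv2.imwrite(f"pics/{n}4.png",cv2.resize(cv2.convertScaleAbs(p[:110,100:460],alpha=1.7),(792,242)));np.savez(f"pics/{n}4.npz",d=d,**i)
E
```

```text
4.7 [ 0.5402 -0.0267  0.0684] bay [-0.1019 -0.0013  0.0684] F [-0.6  0.1 -0.8] grip 0.0606 j [-0.38  0.64  0.41  2.05 -0.48  0.54  0.18]
Raxes
 [[ 0.191  0.982 -0.   ]
 [ 0.982 -0.191  0.   ]
 [ 0.    -0.    -1.   ]]
```

View pics/wrist4.png

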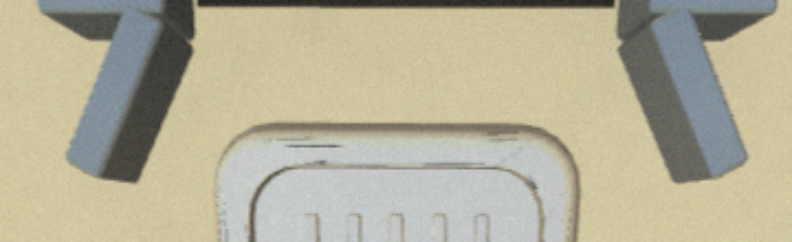

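Cheek midline is at 405.5 (crop) and the tray's at 398, so the bay is about 1.3 mm to the right in tool y. The mouth line is level, so there is no yaw error. I'll correct this and insert.

Call:
nudge_tcp(motion=[[[0.2, 0.13, 0, 0, 0, 0], [1, 0.13, 0, 0, 0, 0], [2, 0.13, 0, 0, 0, 0], [3, 0.13, 0, 0, 0, 0], [3, 0.13, 0, 0, 0, 0]]])

```text
clock: 5.25
tcp_pos: [0.5475, 0.0043, 0.0683]
orientation: [-2.422, -2.0, -0.001]
contact_force: [-0.2, 0.3, -1.4]
grip_width: 0.0605
gripper_force: 21.9
```

Call:
nudge_tcp(motion=[[[0.8, 0, 0, 0, 0, 0], [1.6, 0, 0, 0, 0, 0], [2.4, 0, 0, 0, 0, 0], [2.4, 0, 0, 0, 0, 0]]])

```text
clock: 5.65
tcp_pos: [0.5522, 0.0276, 0.0683]
orientation: [-2.423, -1.999, -0.002]
contact_force: [0.1, 0.8, -1.8]
grip_width: 0.0604
gripper_force: 21.9
```

```bash
python3 - <<'E'
from bench import r
from h import *
import cv2
st(r)
for n in("wrist",):
    i=r.camera_info(n);p,d=r.grab_frame(n);cv2.imwrite(f"pics/{n}5.png",cv2.convertScaleAbs(p,alpha=1.7));np.savez(f"pics/{n}5.npz",d=d,**i)
E
```

```text
5.65 [0.5522 0.0276 0.0683] bay [-0.0462 -0.0026  0.0683] F [ 0.1  0.8 -1.8] grip 0.0604 j [-0.48  0.66  0.42  2.02 -0.49  0.56  0.09]
Raxes
 [[ 0.19   0.982  0.   ]
 [ 0.982 -0.19   0.001]
 [ 0.001  0.    -1.   ]]
```

View pics/wrist5.png

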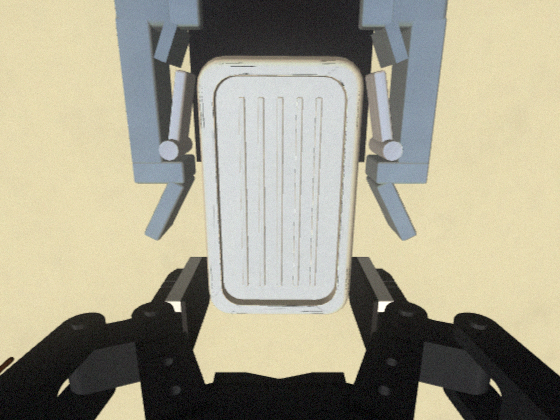

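The tray is centred between the folded flaps, with its leading end just short of the track (row 58). The cheek tips are at row 238 and the fingers at row 257. Next I release, back off, close the fingers and push from behind.

Converted, -0.045 m is -4.5, -0.02 m is -2.

Call:
nudge_tcp(motion=[[[0, 0, 0, 0, 0, 0], [0, 0, 0, 0, 0, 0], [0, 0, 0, 0, 0, 0], [0, 0, -2, 0, 0, 0], [0, 0, -4.5, 0, 0, 0]]], finger_gap=0.077)

```text
clock: 6.2
tcp_pos: [0.5509, 0.025, 0.1131]
orientation: [-2.425, -1.995, 0.004]
contact_force: [0.4, 0.3, 0.3]
grip_width: 0.077
gripper_force: 0.0
```

Call:
nudge_tcp(motion=[[[-1.8, 0, 0, 0, 0, 0], [-3.6, 0, 0, 0, 0, 0], [-4, 0, 0, 0, 0, 0], [-4, 0, 0, 0, 0, 0], [-4, 0, 0, 0, 0, 0]]], finger_gap=0.0)

```text
clock: 6.7
tcp_pos: [0.5442, -0.013, 0.1132]
orientation: [-2.425, -1.997, -0.0]
contact_force: [-0.1, 0.3, 0.6]
grip_width: 0.004
gripper_force: 0.0
```

Call:
nudge_tcp(motion=[[[0, 0, 0, 0, 0, 0], [0, 0, 0, 0, 0, 0], [0, 0, 0, 0, 0, 0], [0, 0, 0, 0, 0, 0], [0, 0, 0, 0, 0, 0]]])

```text
clock: 7.2
tcp_pos: [0.5441, -0.0137, 0.1134]
orientation: [-2.425, -1.997, 0.0]
contact_force: [-0.4, 0.3, 0.1]
grip_width: 0.0002
gripper_force: 0.0
```

```bash
python3 - <<'E'
from bench import r
from h import *
st(r)
print(togo(r,unbay(-.085,-.0026,.0765),78.9))
E
```

```text
7.2 [ 0.5441 -0.0137  0.1134] bay [-0.0883 -0.0026  0.1134] F [-0.4  0.3  0.1] grip 0.0002 j [-0.46  0.57  0.47  2.04 -0.43  0.63  0.12]
Raxes
 [[ 0.192  0.981 -0.   ]
 [ 0.981 -0.192  0.   ]
 [-0.    -0.    -1.   ]]
[array([ 0.0033, -0.    ,  0.0369]), array([-0.    ,  0.    ,  0.0004])]
```

Call:
nudge_tcp(motion=[[[0, 0, 1.5, 0, 0, 0], [0, 0, 3, 0, 0, 0], [0, 0, 3.65, 0, 0, 0], [0, 0, 3.65, 0, 0, 0]]])

```text
clock: 7.6
tcp_pos: [0.543, -0.0139, 0.0751]
orientation: [-2.425, -1.995, 0.004]
contact_force: [0.7, 0.7, -0.3]
grip_width: -0.0002
gripper_force: 0.0
```

Call:
nudge_tcp(motion=[[[0.8, 0, 0, 0, 0, 0], [1.6, 0, 0, 0, 0, 0], [2.4, 0, 0, 0, 0, 0], [3.2, 0, 0, 0, 0, 0], [4, 0, 0, 0, 0, 0]]])

```text
clock: 8.1
tcp_pos: [0.552, 0.0264, 0.0771]
orientation: [2.425, 1.997, 0.001]
contact_force: [0.2, -1.1, 0.8]
grip_width: 0.0005
gripper_force: 0.5
```

```bash
python3 - <<'E'
from bench import r
from h import *
import cv2
st(r)
for n in("wrist",):
    i=r.camera_info(n);p,d=r.grab_frame(n);cv2.imwrite(f"pics/{n}6.png",cv2.convertScaleAbs(p,alpha=1.7));np.savez(f"pics/{n}6.npz",d=d,**i)
E
```

```text
8.1 [0.552  0.0264 0.0771] bay [-0.0475 -0.0027  0.0771] F [ 0.2 -1.1  0.8] grip 0.0005 j [-0.49  0.64  0.43  2.02 -0.48  0.57  0.08]
Raxes
 [[ 0.192  0.981  0.   ]
 [ 0.981 -0.192  0.   ]
 [ 0.     0.    -1.   ]]
```

View pics/wrist6.png

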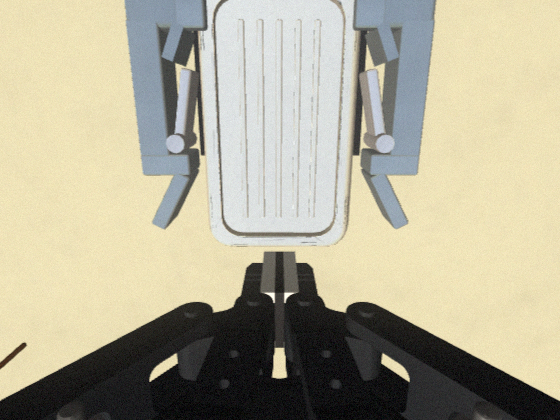

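The tray is straight, under the track's start, with the closed fingers centred behind it (280,255). I'll keep pushing.

Call:
nudge_tcp(motion=[[[1, 0, 0, 0, 0, 0], [2, 0, 0, 0, 0, 0], [3, 0, 0, 0, 0, 0], [4, 0, 0, 0, 0, 0], [4.8, 0, 0, 0, 0, 0]]])

```text
clock: 8.65
tcp_pos: [0.5612, 0.0736, 0.0769]
orientation: [-2.425, -1.997, -0.0]
contact_force: [0.3, -1.7, 0.7]
grip_width: -0.0
gripper_force: 0.9
```

Call:
nudge_tcp(motion=[[[0.3, 0, 0, 0, 0, 0], [0.6, 0, 0, 0, 0, 0], [0.9, 0, 0, 0, 0, 0], [1.2, 0, 0, 0, 0, 0], [1.2, 0, 0, 0, 0, 0]]])

```text
clock: 9.15
tcp_pos: [0.5633, 0.0845, 0.0769]
orientation: [-2.425, -1.997, -0.0]
contact_force: [1.0, -1.8, 1.2]
grip_width: 0.0002
gripper_force: 0.3
```

```bash
python3 - <<'E'
from bench import r
from h import *
st(r)
E
```

```text
9.15 [0.5633 0.0845 0.0769] bay [ 0.0118 -0.0026  0.0769] F [ 1.  -1.8  1.2] grip 0.0002 j [-0.59  0.67  0.44  1.98 -0.49  0.6  -0.02]
Raxes
 [[ 0.192  0.981 -0.   ]
 [ 0.981 -0.192  0.   ]
 [ 0.    -0.    -1.   ]]
```

Converted, 0.004 m is 0.4, 0.008 m is 0.8.

Call:
nudge_tcp(motion=[[[0.2, 0, 0, 0, 0, 0], [0.4, 0, 0, 0, 0, 0], [0.6, 0, 0, 0, 0, 0], [0.8, 0, 0, 0, 0, 0], [0.8, 0, 0, 0, 0, 0]]])

```text
clock: 9.65
tcp_pos: [0.5647, 0.0916, 0.0769]
orientation: [2.426, 1.996, -0.001]
contact_force: [-0.9, -3.9, 0.7]
grip_width: -0.0001
gripper_force: 2.3
```

Call:
nudge_tcp(motion=[[[0.2, 0, 0, 0, 0, 0], [0.4, 0, 0, 0, 0, 0], [0.4, 0, 0, 0, 0, 0], [0.4, 0, 0, 0, 0, 0]]])

```text
clock: 10.05
tcp_pos: [0.5653, 0.0949, 0.0768]
orientation: [2.426, 1.995, -0.002]
contact_force: [-1.4, -6.1, 1.4]
grip_width: -0.0
gripper_force: 3.2
```

Converted, 0.004 m is 0.4, 0.002 m is 0.2.

Call:
nudge_tcp(motion=[[[0.2, 0, 0, 0, 0, 0], [0.4, 0, 0, 0, 0, 0], [0.4, 0, 0, 0, 0, 0], [0.4, 0, 0, 0, 0, 0]]])

```text
clock: 10.45
tcp_pos: [0.566, 0.0982, 0.0768]
orientation: [2.426, 1.994, -0.003]
contact_force: [-0.5, -7.6, 1.4]
grip_width: -0.0
gripper_force: 3.9
```

Call:
nudge_tcp(motion=[[[0.1, 0, 0, 0, 0, 0], [0.2, 0, 0, 0, 0, 0], [0.2, 0, 0, 0, 0, 0], [0.2, 0, 0, 0, 0, 0]]])

```text
clock: 10.85
tcp_pos: [0.5663, 0.0996, 0.0768]
orientation: [2.427, 1.993, -0.004]
contact_force: [-1.4, -9.1, 2.7]
grip_width: -0.0
gripper_force: 4.5
```

```bash
python3 - <<'E'
from bench import r
from h import *
import cv2
st(r)
p,d=r.grab_frame("wrist");a=cv2.convertScaleAbs(p,alpha=1.7);cv2.imwrite("pics/wrist7.png",a)
E
```

```text
10.85 [0.5663 0.0996 0.0768] bay [ 0.0271 -0.0026  0.0768] F [-1.4 -9.1  2.7] grip -0.0 j [-0.62  0.67  0.45  1.97 -0.49  0.61 -0.04]
Raxes
 [[ 0.194  0.981 -0.001]
 [ 0.981 -0.194 -0.003]
 [-0.003 -0.    -1.   ]]
```

View pics/wrist7.png

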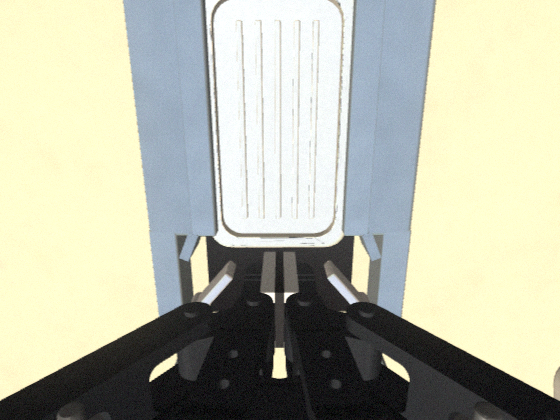

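Both flaps have snapped shut: their tips at (234,264) and (328,264) are about 38 mm apart, behind the tray's trailing end at row 247. They clear the fingers. I'll ease back slowly, lift away and check.

Converted, -0.012 m is -1.2, -0.01 m is -1.

Call:
nudge_tcp(motion=[[[-0.2, 0, 0, 0, 0, 0], [-0.4, 0, 0, 0, 0, 0], [-0.7, 0, 0, 0, 0, 0], [-1, 0, 0, 0, 0, 0], [-1.2, 0, 0, 0, 0, 0]]])

```text
clock: 11.4
tcp_pos: [0.5646, 0.0913, 0.0769]
orientation: [-2.424, -1.997, -0.002]
contact_force: [1.0, -0.6, 0.0]
grip_width: -0.0
gripper_force: 0.0
```

Call:
nudge_tcp(motion=[[[0, 0, -1, 0, 0, 0], [0, 0, -3, 0, 0, 0], [0, 0, -6, 0, 0, 0], [-2, 0, -9, 0, 0, 0], [-5, 0, -12, 0, 0, 0]]])

```text
clock: 11.9
tcp_pos: [0.5553, 0.0436, 0.1986]
orientation: [-2.42, -2.002, -0.003]
contact_force: [1.3, -0.4, -0.9]
grip_width: -0.0002
gripper_force: 0.0
```

Call:
nudge_tcp(motion=[[[-4, 0, 0, 0, 0, 0], [-8, 0, 0, 0, 0, 0], [-12, 0, 0, 0, 0, 0], [-12, 0, 0, 0, 0, 0], [-12, 0, 0, 0, 0, 0]]])

```text
clock: 12.4
tcp_pos: [0.5319, -0.0769, 0.1976]
orientation: [-2.427, -1.994, -0.002]
contact_force: [0.0, 0.8, -0.1]
grip_width: -0.0001
gripper_force: 0.0
```

```bash
python3 - <<'E'
from bench import r
from h import *
import cv2
st(r)
p,d=r.grab_frame("top");w,_=r.grab_frame("wrist");
a=cv2.resize(cv2.convertScaleAbs(p[185:285,180:300],alpha=1.6),(576,480),interpolation=cv2.INTER_CUBIC)
cv2.imwrite("pics/top8.png",a)
q=cv2.imread("pics/top0.png");D=cv2.absdiff(p,q).max(2)
for n,(x,y) in dict(mug=(422,256),glass=(125,230),tin=(287,167)).items():print(n,D[y-20:y+20,x-20:x+20].mean(),D[y-20:y+20,x-20:x+20].max())
E
```

```text
12.4 [ 0.5319 -0.0769  0.1976] bay [-0.1527 -0.0029  0.1976] F [ 0.   0.8 -0.1] grip -0.0001 j [-0.44  0.44  0.6   2.01 -0.35  0.79  0.16]
Raxes
 [[ 0.194  0.981  0.001]
 [ 0.981 -0.194  0.001]
 [ 0.001  0.001 -1.   ]]
mug 3.256875 9
glass 4.534375 11
tin 4.32375 8
```

View pics/top8.png

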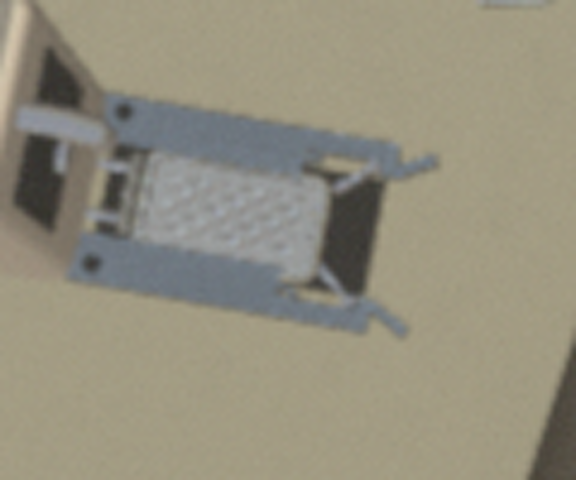

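The tray sits in the bay with its trailing end at about x=322 in the crop. Both flaps are shut behind it, tips at (335,190) and (322,265). The mug, glass and tin have not moved, so I'm handing in.

```bash
python3 -c "
from bench import r
print(r.hand_in())"
```

```text
the job is handed in; nothing more can be done
None
```

The drip tray is latched in the bay with both flaps shut behind it; the mug, glass and sardine tin did not move, and I handed the job in after about 12.5 s of robot time.

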